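# Prise open the photometer's desiccant bay and take out the spent canister

## Robot

A 6-joint arm with a two-finger parallel gripper is mounted at the origin on the work surface; the furniture and walls round the work are solid. World frame = base frame: x ahead of the robot, y to its left, z up, the work surface at z = 0. Lengths are in m, angles in rad, forces in N, time in s.
With the tool pointing down it reaches from about 0.275 to 0.825 m from the base axis. Payload 5.2 kg.
Tool frame: the origin (TCP) lies at the very end of the fingers, on their centre line; the grasp point (between the pads) lies 19 mm behind it; z points along the fingers, y is the line along which they close (so a half turn about z gives the same grasp; the last joint's range is limited). The gripper opens to 93 mm and grips with 3 to 60 N. Pads are 15 mm wide; open, the fingers measure 128 mm over their backs; the gripper's body (75 mm by 188 mm) begins 65 mm behind the grasp point.
Start: joints at [-0.203, 0.259, 1.535, -0, 1.348, -0.203], TCP at [0.55, 0, 0.219] pointing down, gripper open.
Joint ranges: [-3.14, 3.14], [-0.91, 2.08], [0.19, 2.58], [-1.22, 4.36], [0.22, 2.71], [-3.12, 3.12]. Speed limits (rad/s): [2.57, 2.57, 3.14, 3.14, 3.14, 3.14].

## Interface

Orientations are given as [roll, pitch, yaw] about the fixed x, y, z axes, in that order (R = Rz(yaw) Ry(pitch) Rx(roll)).
In Python, from bench import observe, optics, ctrl gives the robot as it stands.
- The arm moves only by the tool send_rows, never from a script. Its argument "moves" is a list of rows, each a list of 3 entries, a list of its own where there are three numbers: the opening in per cent of the stroke, from 0 (shut) to 100 (fully open), then the shift along the world's x, y, z in units of 40 mm (1.0 is 40 mm), then the turn, a rotation vector about the world's x, y, z in units of 5 degrees (1.0 is 5 degrees). In form: [[jaw, [x, y, z], [wx, wy, wz]], ...]. A call has 1 to 12 rows; each row is the pose to reach, as a shift and turn from the pose commanded when the call began; what a row does not reach only later rows make up. A row lasts 1/10 s, in which the tool goes at most 50 mm and 8.59 degrees, less where a joint would pass 70% of its speed; a pose out of reach is approached as far as the arm can. A call with a gripper value outside its range is refused whole. The fingers move at their own pace and stop on an object; "squeeze" is the grip in N (left out, the last holds). Time passes only in rows, so rows that repeat a pose let the fingers close. It gives the time, the measured TCP pose, the force, the opening and the grip force at its end, in the units of the state.
- observe(): the state, without advancing time (a new reading comes with each control period).
- optics.read_camera(name): name is "scene" or "side" or "wrist"; returns the picture (480x640x3 uint8, red, green, blue); there is no depth.
- optics.camera_params(name): a dict with "fx", "fy", "cx", "cy" (pixels), "eye" and "rotation" of the camera in the world. Camera axes: x right, y up, looking along -z (the intrinsics and any distortion apply to the point x, -y, -z); pixel columns grow to the right and rows downward; lengths in m; the calibration is good to about 2 mm. A picture is of the moment at which its call begins: read the wrist's pose just before it. camera_params takes no time and is no camera call; for the wrist camera it gives the pose at the moment of the call.
- ctrl.hand_in(): hands the job in; it is judged then, once.
The state is a dict: "time": time; "joint_positions": joint angles; "dq": joint speeds; "joint_efforts": joint torques, N m; "tool_pos": TCP position; "orientation": TCP orientation; "force": force on the tool from outside, world axes, zero at the start; "moment": the same for the moment, N m; "finger_gap": opening from 0.0 (shut) to 1.0 (fully open); "grasp_force": force on a finger pad.
Only numpy, scipy, OpenCV 4.12 (cv2) and the standard library are available. Lean on these libraries where they do the work, as an engineer would, in place of code of your own. Each camera call takes 0.05 s, during which the arm holds its last target. There are 200 camera calls.

## Task

The snap-shut cover of the desiccant bay on the photometer is stuck: take the palette knife, work its blade under the cover's edge at the pry notch, lever the cover off its catches and swing it up past upright so that it stays open. Lay the knife back down flat on the bench, clear of the photometer, then lift the desiccant canister out and lower it flat into the small steel tray before letting go. Do not shift or tip the small bottle and the vial that stand nearby.

Things in the scene. Friction and masses are not known exactly. Their poses are not given: they have to be found in the camera images.
- photometer: White fixed bench instrument with a flat deck: 180 (x) x 251 (y) mm, 78 high. Origin: centre of its underside; front -x, right side -y. A grey 5 mm thick cover lies flush in the right half of the deck (x -55 to 55, y -105 to 25 mm) over the bay (x -50 to 50, y -94 to 10 mm, floor 10 mm above the bench). Display, keys and a 10 mm high round cap are on the left half.
- pry_notch (a point): Inner top edge of the 5 mm lip at the photometer's right side, at deck height: the edge to lever on; right of it is free space. From here the notch, 34 mm long (x), 17 deep, runs 16 mm (+y) to the cover's free edge and on beneath it; the cover's underside is 5 mm below the deck. A blade over this edge and under the cover slopes down 24 to 40 degrees. Axes as the photometer's.
- cover_hinge (a point): Middle of the cover's hinge line, at deck height, 130 mm to the left (+y) of the cover's free edge; the line runs along the photometer's x. Axes as the photometer's.
- cover (a joint): Angle of the cover, rad: 0 shut, grows as its right-hand free edge rises, upright at 1.57, stop at 2.0. Two spring catches under the free edge hold it shut (about 8 N at the edge) until the edge has risen about 4 mm, then flick it up to about 0.07 rad; from there its stiff hinge (about 2 N at the edge) keeps it wherever it is left.
- cover_edge (a point): Middle of the cover's free edge, on its underside, straight above the pry notch's pocket when shut; it moves with the cover.
- knife: Stiff palette knife lying flat, 204 mm long, 90 g: black handle 114 x 20 x 16 mm (x -94 to 20 mm), flat steel blade 16 mm wide, 3 mm thick (2 mm over the last 27 mm). Origin: underside of the handle, 110 mm behind the blade's tip, a good place to grip across the 20 mm width; x points to the tip, z up; blade and handle are centred 8 mm above the underside.
- knife_tip (a point): Middle of the blade's tip edge, 110 mm along the knife's x from its origin and 8 mm above its underside.
- canister: Desiccant canister, loose in the bay: perforated aluminium box 90 (x) x 88 (y) x 24 mm with an upright grip rib on top, 12 mm thick (x), 54 mm long (y), its top 54 mm above the underside. Origin: centre of the underside, z up. Several mm to spare in the bay; about 0.16 kg.
- canister_grip (a point): Place to grip the rib: in its middle, 46 mm above the canister's underside.
- tray: Small loose rectangular stainless tray, 125 (x) x 160 (y) mm (rim 135 x 170), 18 mm high, floor 2 mm thick, walls 2 mm. Origin: centre of its underside. The canister fits in it with its x along the tray's x, 15 mm to spare each way in x and 34 mm in y.
- dropper_bottle: Bystander: small white bottle with a screw cap and a label, 29 mm across, 64 mm high, standing beside the vial near the back edge of the bench, right of the photometer. Origin: centre of its underside.
- vial: Bystander: small vial with a black cap, 21 mm across, 50 mm high, standing beside the small bottle near the back edge of the bench. Origin: centre of its underside.

How it is judged:
By the outcome, as a careful person would: the job done as asked, in the order asked, and still so for the second after the job is handed in, with the robot touching nothing.
It also fails if it takes over 67 s, if anything falls off the work surface, if the arm or the gripper's body presses on something with over 40 N, if the wrist force passes 120 N, or if a joint passes its speed limit or range.

## Working session

There is one attempt and no reset: what is moved stays moved. The work goes in short steps, Python scripts to look and compute and a tool call to move; the robot and the scene stay as the last step left them, time stands still between calls to the robot, and variables do not carry over. Pictures are saved under pics/ and viewed, at most 10 in all, crops included, and the job is handed in when it is done.

Besides the shell and the picture viewer there is one more tool, called after "Request:" by a JSON object that holds its "fn" and its "kwargs", one argument or row to a line. send_rows: Moves the arm, as the interface text tells. Its arguments: {"type":"object","properties":{"moves":{"type":"array","items":{"type":"array"}},"squeeze":{"type":"number"}},"required":["moves"]}

```bash
mkdir -p pics; ls; python3 - <<'E'
from bench import observe, optics, ctrl
import cv2
print(observe())
for n in ("scene","side","wrist"):
    im=optics.read_camera(n); p=optics.camera_params(n); print(n,p)
    cv2.imwrite(f"pics/{n}0.png",im[:,:,::-1])
E
```

```text
pics
{'time': 0.0, 'joint_positions': array([-2.02774838e-01,  2.59331240e-01,  1.53607009e+00, -2.87134722e-05,
        1.34804182e+00, -2.02781375e-01]), 'dq': array([-4.12849283e-04,  2.08483357e-03, -2.07840689e-03,  5.30047911e-05,
        9.74275820e-05, -5.01760874e-04]), 'joint_efforts': array([ 2.41929010e-04, -4.37298238e+01, -2.84004611e+01,  7.19661056e-02,
        4.11791797e-02, -1.14769305e-04]), 'tool_pos': array([5.49439840e-01, 1.41996665e-04, 2.17829283e-01]), 'orientation': array([-3.13977443e+00, -3.45261688e-04,  1.57080892e+00]), 'force': array([0.06786746, 0.47618564, 0.98218153]), 'moment': array([-2.61745770e-03,  9.56608804e-05, -5.39946431e-02]), 'grasp_force': 0.0, 'finger_gap': 0.9978688301986722}
scene {'fx': 453.6001544463623, 'fy': 453.6001544463623, 'cx': 321.6335239357046, 'cy': 238.09205845810396, 'eye': array([ 0.05162597, -0.64338386,  0.88919548]), 'rotation': array([ 0.74544102, -0.01026956, -0.67138274])}
side {'fx': 510.45652446435275, 'fy': 510.45652446435275, 'cx': 317.31205986373124, 'cy': 243.4503447445573, 'eye': array([ 0.10545526, -0.92991608,  0.43270606]), 'rotation': array([ 1.19410191, -0.02376807, -0.42440621])}
wrist {'fx': 331.686286132273, 'fy': 331.686286132273, 'cx': 317.434084316861, 'cy': 236.23285954928795, 'eye': array([0.55023134, 0.07894571, 0.38419181]), 'rotation': array([-0.28287259,  0.00155362, -0.00063825])}
```

View pics/scene0.png

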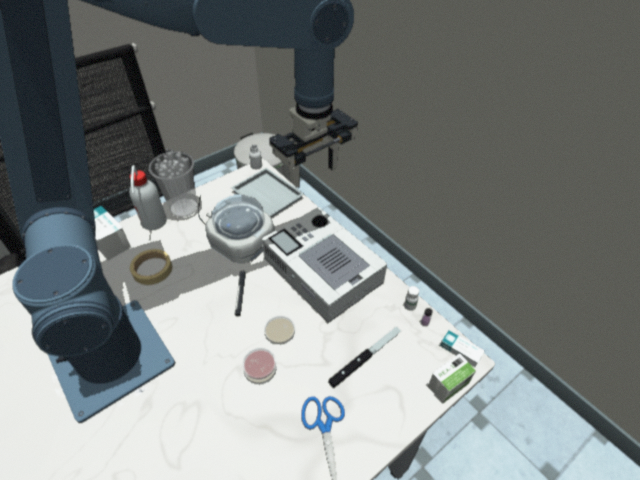

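View pics/wrist0.png

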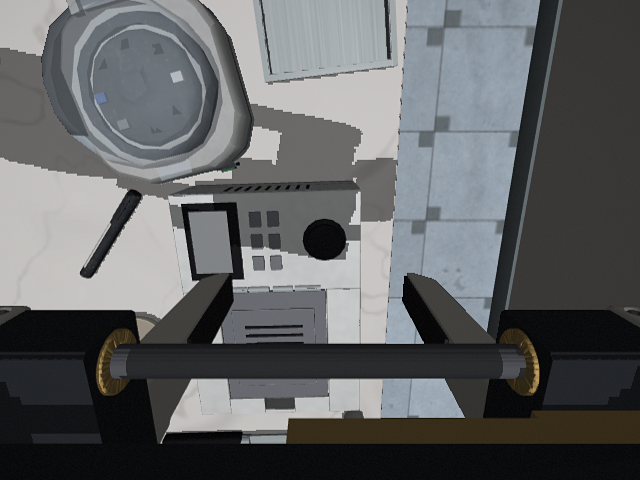

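View pics/side0.png

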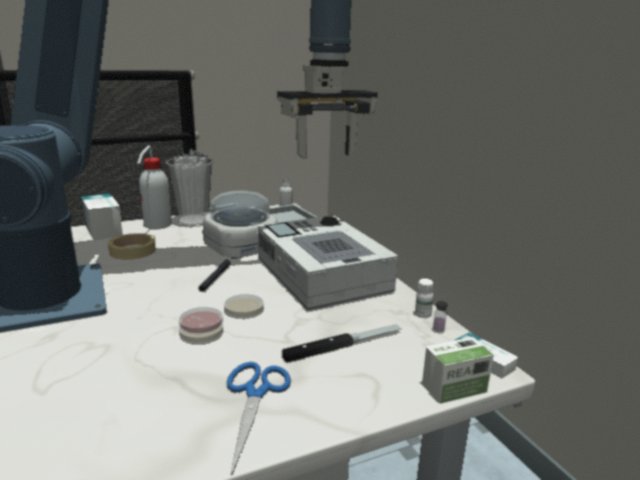

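```bash
cat > h.py <<'E'
import numpy as np
from scipy.spatial.transform import Rotation as R
from bench import observe, optics, ctrl
def cam(n):
    p=optics.camera_params(n); return p, R.from_euler('xyz',p['rotation']).as_matrix()
def bp(n,u,v,z,c=None):
    p,M=c or cam(n)
    d=M@np.array([(u-p['cx'])/p['fx'],-(v-p['cy'])/p['fy'],-1])
    return p['eye']+d*(z-p['eye'][2])/d[2]
def proj(n,X,c=None):
    p,M=c or cam(n)
    q=M.T@(np.asarray(X)-p['eye'])
    return np.array([p['cx']+p['fx']*q[0]/-q[2], p['cy']-p['fy']*q[1]/-q[2]])
def tcpR(): return R.from_euler('xyz',observe()['orientation'])
E
python3 - <<'E'
from h import *
np.set_printoptions(precision=4,suppress=True)
for n,l,u,v,z in [("wrist","cTL",222,292,.078),("wrist","cTR",327,290,.078),("wrist","cBR",328,398,.078),("wrist","cBL",226,398,.078),("wrist","notch",280,403,.078),
 ("scene","deckNearLeft",265,240,.078),("scene","deckFR",384,266,.078),("scene","deckNR",331,297,.078),("scene","botNR",331,315,0),
 ("scene","tip",399,330,.008),("scene","butt",331,383,.008),("scene","junc",370,353,.008),
 ("side","tip",400,328,.008),("side","butt",284,354,.008),
 ("scene","t1",233,190,.018),("scene","t2",266,170,.018),("scene","t3",302,193,.018),("scene","t4",267,216,.018),("wrist","t4",266,82,.018),("wrist","t3",395,65,.018),
 ("scene","bot",411,307,0),("scene","vial",426,324,0),("side","bot",425,315,0),("side","vial",439,331,0)]:
    print(n,l,bp(n,u,v,z))
E
```

```text
wrist cTL [ 0.4532 -0.0688  0.078 ]
wrist cTR [ 0.5593 -0.0665  0.078 ]
wrist cBR [ 0.5614 -0.1987  0.078 ]
wrist cBL [ 0.4471 -0.1988  0.078 ]
wrist notch [ 0.5074 -0.2056  0.078 ]
scene deckNearLeft [0.412  0.0171 0.078 ]
scene deckFR [ 0.583  -0.2193  0.078 ]
scene deckNR [ 0.4316 -0.2112  0.078 ]
scene botNR [ 0.4362 -0.2087  0.    ]
scene tip [ 0.5273 -0.3368  0.008 ]
scene butt [ 0.3293 -0.3392  0.008 ]
scene junc [ 0.4379 -0.3386  0.008 ]
side tip [ 0.5292 -0.3394  0.008 ]
side butt [ 0.331  -0.3374  0.008 ]
scene t1 [0.4746 0.2862 0.018 ]
scene t2 [0.6006 0.3041 0.018 ]
scene t3 [0.6242 0.1537 0.018 ]
scene t4 [0.4923 0.1368 0.018 ]
wrist t4 [0.4976 0.1352 0.018 ]
wrist t3 [0.6272 0.1507 0.018 ]
scene bot [ 0.5979 -0.3074  0.    ]
scene vial [ 0.5913 -0.3609 -0.    ]
side bot [ 0.601  -0.3079  0.    ]
side vial [ 0.5913 -0.3602  0.    ]
```

Request:
{"fn": "send_rows", "kwargs": {
  "moves": [
    [50,[-3.22,-8.45,0],[0,0,-18]],
    [50,[-3.22,-8.45,0],[0,0,-18]],
    [50,[-3.22,-8.45,0],[0,0,-18]],
    [50,[-3.22,-8.45,0],[0,0,-18]],
    [50,[-3.22,-8.45,0],[0,0,-18]],
    [50,[-3.22,-8.45,0],[0,0,-18]],
    [50,[-3.22,-8.45,0],[0,0,-18]],
    [50,[-3.22,-8.45,-1],[0,0,-18]],
    [50,[-3.22,-8.45,-2],[0,0,-18]],
    [50,[-3.22,-8.45,-3],[0,0,-18]],
    [50,[-3.22,-8.45,-3],[0,0,-18]],
    [50,[-3.22,-8.45,-3],[0,0,-18]]
  ]
}}

```text
time: 1.35
tool_pos: [0.4203, -0.3372, 0.0969]
orientation: [-3.139, 0.002, -0.001]
force: [-0.2, -1.4, 0.7]
finger_gap: 0.498
grasp_force: 0.0
```

```bash
python3 - <<'E'
from h import *; import cv2
np.set_printoptions(precision=4,suppress=True)
s=observe(); print(s['time'],s['tool_pos'],s['orientation'],s['joint_positions'])
c=cam('wrist'); im=optics.read_camera('wrist'); cv2.imwrite('pics/w1.png',im[:,:,::-1])
print(c); print(proj('wrist',[.421,-.338,.016],c),proj('wrist',[.531,-.338,.008],c))
E
```

```text
1.35 [ 0.4203 -0.3372  0.0969] [-3.1387  0.0023 -0.0009] [-0.8832  0.3543  1.7226  0.      1.0684  0.6884]
({'fx': 331.686286132273, 'fy': 331.686286132273, 'cx': 317.434084316861, 'cy': 236.23285954928795, 'eye': array([ 0.4989, -0.3366,  0.2629]), 'rotation': array([-0.2858,  0.003 , -1.5723])}, array([[-0.0015,  0.9594,  0.2819],
       [-1.    , -0.0006, -0.0033],
       [-0.003 , -0.2819,  0.9594]]))
[320.2589 242.8198] [320.339   91.6688]
```

View pics/w1.png

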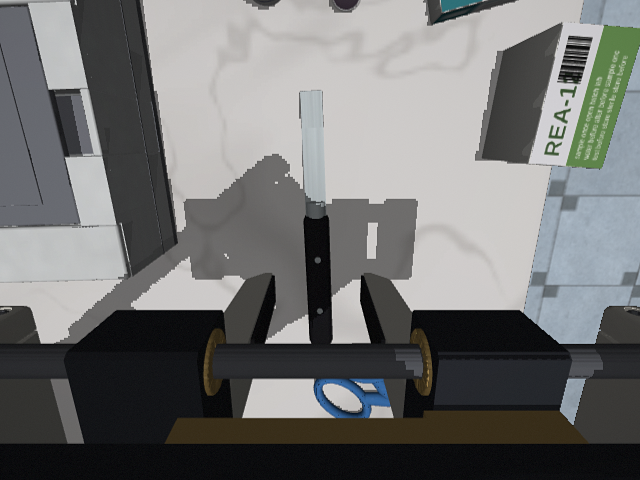

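```bash
python3 - <<'E'
from h import *
np.set_printoptions(precision=4,suppress=True)
c=cam('wrist')
for l,u,v,z in [("tip",312,91,.009),("h1",316,225,.016),("h2",318,300,.016),("junc",315,217,.012),("deck0",77,0,.078),("deck1",130,277,.078),("n1",81,90,.078),("n2",96,155,.078),("n3",50,90,.078),("n4",64,155,.078),("ce1",32,0,.078),("ce2",78,222,.078),("bench edge",151,80,0),("be2",176,243,0)]:
    print(l,bp('wrist',u,v,z,c))
E
python3 - <<'E'
import cv2
a=cv2.imread('pics/w1.png')[60:190,0:190]
cv2.imwrite('pics/w1c.png',cv2.resize(a,None,fx=4,fy=4,interpolation=cv2.INTER_NEAREST))
E
```

```text
tip [ 0.5324 -0.3327  0.009 ]
h1 [ 0.4359 -0.3356  0.016 ]
h2 [ 0.372  -0.3372  0.016 ]
junc [ 0.4413 -0.3348  0.012 ]
deck0 [ 0.5641 -0.2201  0.078 ]
deck1 [ 0.4191 -0.2229  0.078 ]
n1 [ 0.5239 -0.214   0.078 ]
n2 [ 0.4911 -0.2157  0.078 ]
n3 [ 0.5238 -0.1979  0.078 ]
n4 [ 0.4911 -0.1982  0.078 ]
ce1 [ 0.5641 -0.1983  0.078 ]
ce2 [ 0.4534 -0.1983  0.078 ]
bench edge [ 0.5409 -0.2151  0.    ]
be2 [ 0.4162 -0.2185  0.    ]
```

View pics/w1c.png

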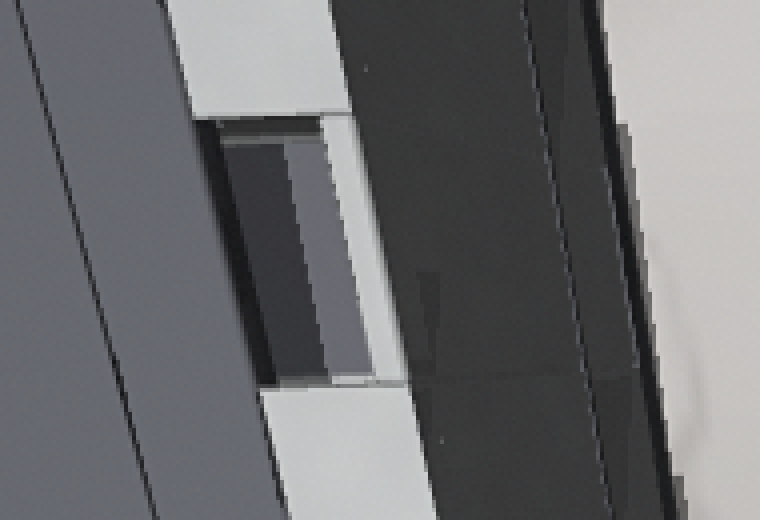

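Request:
{"fn": "send_rows", "kwargs": {
  "moves": [
    [50,[0.04,0.03,-1.0],[0,0,0.3]],
    [50,[0.04,0.03,-1.9],[0,0,0.3]],
    [50,[0.04,0.03,-2.2],[0,0,0.3]],
    [50,[0.04,0.03,-2.32],[0,0,0.3]],
    [50,[0.04,0.03,-2.32],[0,0,0.3]],
    [10,[0.04,0.03,-2.32],[0,0,0.3]],
    [10,[0.04,0.03,-2.32],[0,0,0.3]],
    [10,[0.04,0.03,-2.32],[0,0,0.3]],
    [10,[0.04,0.03,-2.32],[0,0,0.3]],
    [10,[0.04,0.03,-2.32],[0,0,0.3]],
    [10,[0.04,0.03,-2.32],[0,0,0.3]],
    [10,[0.04,0.03,-2.32],[0,0,0.3]]
  ],
  "squeeze": 60
}}

```text
time: 2.6
tool_pos: [0.4231, -0.3371, 0.0066]
orientation: [3.141, -0.001, 0.026]
force: [-0.9, 1.3, 6.0]
finger_gap: 0.21
grasp_force: 60.0
```

Request:
{"fn": "send_rows", "kwargs": {
  "moves": [
    [10,[0,0,1.2],[0,0,0]],
    [10,[0,0,2.4],[0,0,0]],
    [10,[0,0,3.6],[0,0,1.7]],
    [10,[0.5,-0.05,4.1],[0,0,3.4]],
    [10,[1,-0.1,4.1],[0,0,5]],
    [10,[1.5,-0.15,4.1],[0,0,6.7]],
    [10,[2.11,-0.2,4.1],[0,0,8.4]],
    [10,[2.11,-0.2,4.1],[0,0,10.1]],
    [10,[2.11,-0.2,4.1],[0,0,11.8]],
    [10,[2.11,-0.2,4.1],[0,0,13.5]],
    [10,[2.11,-0.2,4.1],[0,0,15.2]],
    [10,[2.11,-0.2,4.1],[0,0,17]]
  ]
}}

```text
time: 3.8
tool_pos: [0.5069, -0.3445, 0.1692]
orientation: [-3.141, -0.001, 1.509]
force: [0.4, -1.0, -0.9]
finger_gap: 0.209
grasp_force: 60.0
```

```bash
cat > pr.py <<'E'
from h import *
np.set_printoptions(precision=4,suppress=True)
import sys
# target: slope a (deg), tip y,z  -> shift/turn from measured pose
def go(a,ty,tz,tx=.5075,L=.1093,d=.0014):
    a=np.radians(a); k=np.array([0,np.cos(a),-np.sin(a)]); n=np.array([0,np.sin(a),np.cos(a)])
    T=np.array([tx,ty,tz])-L*k-d*n
    s=observe(); Rt=R.from_euler('x',-a)*R.from_euler('xyz',[np.pi,0,np.pi/2])
    rv=(Rt*R.from_euler('xyz',s['orientation']).inv()).as_rotvec(degrees=True)
    print('t',s['time'],'shift',(T-s['tool_pos'])/.04,'turn',rv/5,'F',s['force'],'q',s['joint_positions'])
if __name__=='__main__': go(*map(float,sys.argv[1:]))
E
python3 pr.py 31 -.2329 .092
```

```text
t 3.8 shift [ 0.0144  0.4299 -0.5534] turn [-6.2072  0.1817  0.6956] F [ 0.3847 -1.0308 -0.9379] q [-0.7787  0.406   1.4474 -0.      1.2894 -0.7167]
```

Request:
{"fn": "send_rows", "kwargs": {
  "moves": [
    [10,[0,0.1,0],[-1.5,0.05,0.17]],
    [10,[0.01,0.2,-0.1],[-3,0.09,0.35]],
    [10,[0.01,0.3,-0.3],[-4.6,0.14,0.52]],
    [10,[0.01,0.43,-0.55],[-6.2,0.18,0.7]],
    [10,[0.01,0.43,-0.55],[-6.2,0.18,0.7]],
    [10,[0.01,0.43,-0.55],[-6.2,0.18,0.7]]
  ]
}}

```text
time: 4.4
tool_pos: [0.5077, -0.3261, 0.147]
orientation: [3.14, 0.538, 1.568]
force: [0.1, -0.4, -0.5]
finger_gap: 0.207
grasp_force: 60.0
```

```bash
python3 pr.py 31 -.190 .0663; python3 - <<'E'
from h import *; import cv2
c=cam('wrist'); im=optics.read_camera('wrist')
print(proj('wrist',[.5075,-.2329,.092],c),[proj('wrist',[x,-.214,.078],c) for x in(.4905,.5245)],[proj('wrist',[x,-.198,.078],c) for x in(.4905,.5245)])
s=cam('side'); b=optics.read_camera('side')
print([proj('side',p,s) for p in ([.5075,-.2329,.092],[.5075,-.214,.078])])
a=cv2.resize(im[240:480,160:480],None,fx=2.5,fy=2.5); b=cv2.resize(b[180:330,250:450],None,fx=4,fy=4)
cv2.imwrite('pics/w2.png',a[:,:,::-1]); cv2.imwrite('pics/s2.png',b[:,:,::-1])
E
```

```text
t 4.4 shift [-0.0039  1.0435 -0.641 ] turn [-0.0376  0.0191  0.0209] F [ 0.1399 -0.3769 -0.5187] q [-0.4782  0.3336  1.7592 -0.6275  0.8855 -0.1105]
[315.79861753  72.17370487] [array([277.25330626,  15.34199357]), array([353.95547967,  15.09091538])] [array([273.68057236, -30.49498893]), array([357.01938217, -30.77725996])]
[array([359.08313522, 257.48352917]), array([353.45032932, 260.87668683])]
```

View pics/w2.png

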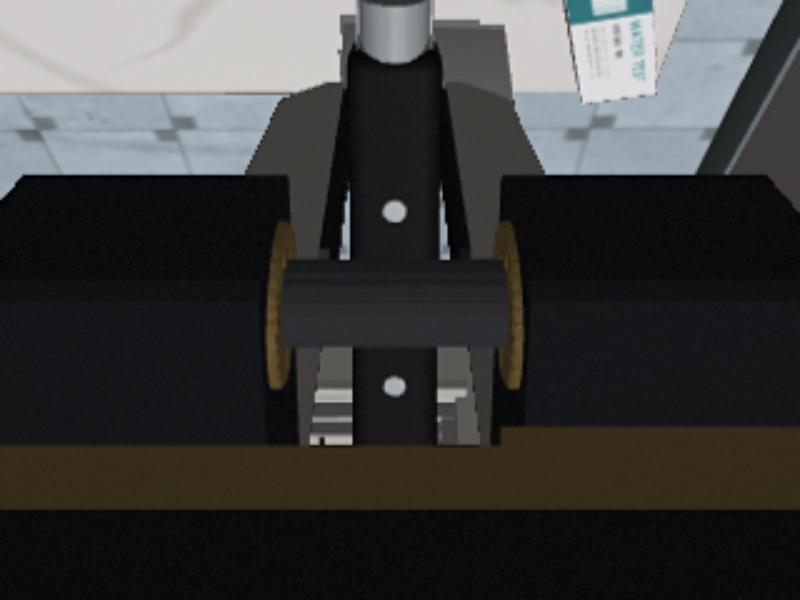

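View pics/s2.png

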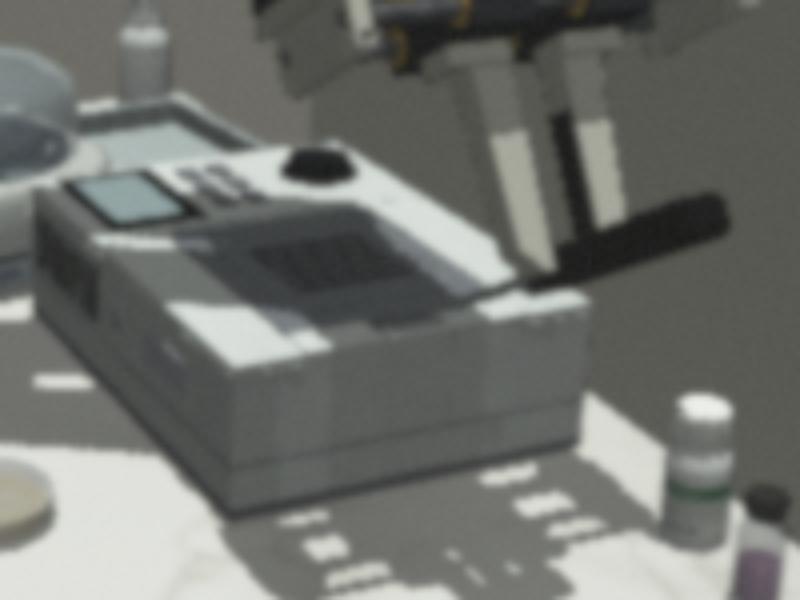

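```bash
python3 - <<'E'
from h import *; import cv2
im=optics.read_camera('wrist')
cv2.imwrite('pics/w3.png',cv2.resize(im[0:130,230:400,::-1],None,fx=4.5,fy=4.5,interpolation=cv2.INTER_NEAREST))
E
```

```text
(no output)
```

View pics/w3.png

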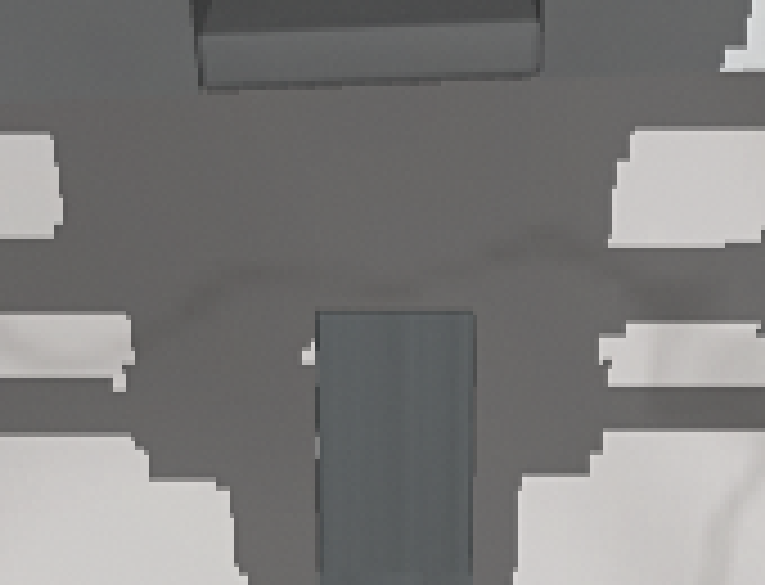

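Request:
{"fn": "send_rows", "kwargs": {
  "moves": [
    [10,[-0.02,0.25,-0.14],[0,0,0.1]],
    [10,[-0.04,0.5,-0.29],[0,0,0.1]],
    [10,[-0.04,0.65,-0.38],[0,0,0.1]],
    [10,[-0.04,0.76,-0.45],[0,0,0.1]],
    [10,[-0.04,0.76,-0.45],[0,0,0.1]]
  ]
}}

```text
time: 5.05
tool_pos: [0.5058, -0.2963, 0.1292]
orientation: [3.138, 0.54, 1.574]
force: [1.3, -0.3, 0.0]
finger_gap: 0.209
grasp_force: 60.0
```

Request:
{"fn": "send_rows", "kwargs": {
  "moves": [
    [10,[0,0.1,-0.06],[0,0,0]],
    [10,[0,0.2,-0.12],[0,0,0]],
    [10,[0,0.3,-0.18],[0,0,0]],
    [10,[0,0.33,-0.2],[0,0,0]],
    [10,[0,0.33,-0.2],[0,0,0]]
  ]
}}

```text
time: 5.55
tool_pos: [0.5059, -0.2836, 0.1216]
orientation: [3.138, 0.541, 1.573]
force: [-1.1, 0.3, -1.2]
finger_gap: 0.211
grasp_force: 60.0
```

Request:
{"fn": "send_rows", "kwargs": {
  "moves": [
    [10,[0,-0.09,-0.17],[1,0,0]],
    [10,[0,-0.16,-0.35],[2,0,0]],
    [10,[0,-0.22,-0.52],[3,0,0]],
    [10,[0,-0.27,-0.7],[4,0,0]],
    [10,[0,-0.27,-0.7],[4,0,0]]
  ]
}}

```text
time: 6.05
tool_pos: [0.5057, -0.2969, 0.0935]
orientation: [3.136, 0.191, 1.569]
force: [-0.6, 1.0, 0.3]
finger_gap: 0.203
grasp_force: 60.0
```

Request:
{"fn": "send_rows", "kwargs": {
  "moves": [
    [10,[0,0,-0.18],[1,0,0]],
    [10,[0,0,-0.4],[2.2,0,0]],
    [10,[0,0,-0.4],[2.2,0,0]],
    [10,[0,0,-0.4],[2.2,0,0]]
  ]
}}

```text
time: 6.45
tool_pos: [0.5057, -0.2954, 0.0779]
orientation: [3.137, 0.004, 1.571]
force: [-0.2, -1.6, 0.1]
finger_gap: 0.203
grasp_force: 60.0
```

```bash
python3 - <<'E'
from h import *; import cv2
b=optics.read_camera('side')
cv2.imwrite('pics/s3.png',cv2.resize(b[190:310,260:440,::-1],None,fx=4.4,fy=4.4,interpolation=cv2.INTER_CUBIC))
E
```

```text
(no output)
```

View pics/s3.png

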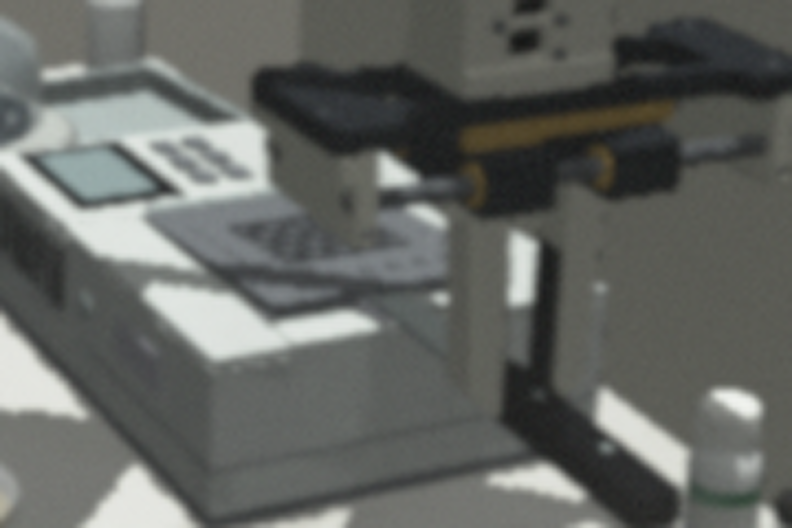

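```bash
cat > sw.py <<'E'
from h import *; import sys
np.set_printoptions(precision=2,suppress=True)
H=np.array([-.067,.078]); L,d=.1093,.0014
def wp(ths,phs,r=.115,off=.006,x=.506):
    s=observe(); R0=R.from_euler('xyz',s['orientation'])
    for t,p in zip(ths,phs):
        t,q=np.radians([t,p])
        tip=H+r*np.array([-np.cos(t),np.sin(t)])+off*np.array([-np.sin(t),-np.cos(t)])
        k=np.array([np.cos(q),np.sin(q)]); n=np.array([-np.sin(q),np.cos(q)])
        T=np.r_[x,tip-L*k-d*n]
        rv=(R.from_euler('x',q)*R.from_euler('xyz',[np.pi,0,np.pi/2])*R0.inv()).as_rotvec(degrees=True)
        print(round(np.degrees(t)),p,(T-s['tool_pos'])/.04,rv/5)
E
python3 - <<'E'
from sw import *
wp([6,12,18,24,32,40,48,56,64,72,80,88,96,104,107],[2,6,10,14,18,20,20,20,20,20,16,12,8,4,0])
E
```

```text
6 2 [0.   0.09 0.02] [ 0.44  0.06 -0.02]
12 6 [0.   0.13 0.13] [ 1.24  0.06 -0.01]
18 10 [0.   0.23 0.24] [ 2.04  0.06 -0.01]
24 14 [0.   0.36 0.34] [ 2.84  0.06 -0.01]
32 18 [0.   0.59 0.52] [ 3.64  0.06 -0.01]
40 20 [0.   0.84 0.76] [ 4.04  0.06 -0.01]
48 20 [0.   1.1  1.07] [ 4.04  0.06 -0.01]
56 20 [0.   1.4  1.33] [ 4.04  0.06 -0.01]
64 20 [0.   1.74 1.55] [ 4.04  0.06 -0.01]
72 20 [0.   2.1  1.72] [ 4.04  0.06 -0.01]
80 16 [0.   2.43 2.02] [ 3.24  0.06 -0.01]
88 12 [0.   2.77 2.26] [ 2.44  0.06 -0.01]
96 8 [0.   3.14 2.46] [ 1.64  0.06 -0.01]
104 4 [0.   3.52 2.6 ] [ 0.84  0.06 -0.01]
107 0 [0.   3.66 2.76] [ 0.04  0.06 -0.02]
```

Request:
{"fn": "send_rows", "kwargs": {
  "moves": [
    [10,[0,0.09,0.02],[0.4,0.06,0]],
    [10,[0,0.13,0.13],[1.2,0.06,0]],
    [10,[0,0.23,0.24],[2,0.06,0]],
    [10,[0,0.36,0.34],[2.8,0.06,0]],
    [10,[0,0.59,0.52],[3.6,0.06,0]],
    [10,[0,0.59,0.52],[3.6,0.06,0]]
  ]
}}

```text
time: 7.1
tool_pos: [0.5059, -0.271, 0.0986]
orientation: [-3.141, -0.312, 1.571]
force: [-1.0, -0.6, -1.1]
finger_gap: 0.204
grasp_force: 60.0
```

```bash
python3 - <<'E'
from sw import *; import cv2
s=observe();print(s['force'],s['moment'])
wp([40,48,56,64,72,80,88,96,104,107],[20,20,20,20,20,16,12,8,4,0])
b=optics.read_camera('side')
cv2.imwrite('pics/s4.png',cv2.resize(b[160:310,260:460,::-1],None,fx=4,fy=4,interpolation=cv2.INTER_CUBIC))
E
```

```text
[-1.02 -0.64 -1.13] [-0.19 -0.01 -0.02]
40 20 [0.   0.25 0.25] [ 0.42 -0.01 -0.01]
48 20 [0.   0.51 0.55] [ 0.42 -0.01 -0.01]
56 20 [0.   0.81 0.82] [ 0.42 -0.01 -0.01]
64 20 [0.   1.15 1.04] [ 0.42 -0.01 -0.01]
72 20 [0.   1.51 1.2 ] [ 0.42 -0.01 -0.01]
80 16 [0.   1.84 1.5 ] [-0.38 -0.01 -0.01]
88 12 [0.   2.18 1.75] [-1.18 -0.01 -0.01]
96 8 [0.   2.55 1.94] [-1.98 -0.01 -0.01]
104 4 [0.   2.93 2.08] [-2.78 -0.01 -0.  ]
107 0 [0.   3.06 2.24] [-3.58 -0.01 -0.  ]
```

View pics/s4.png

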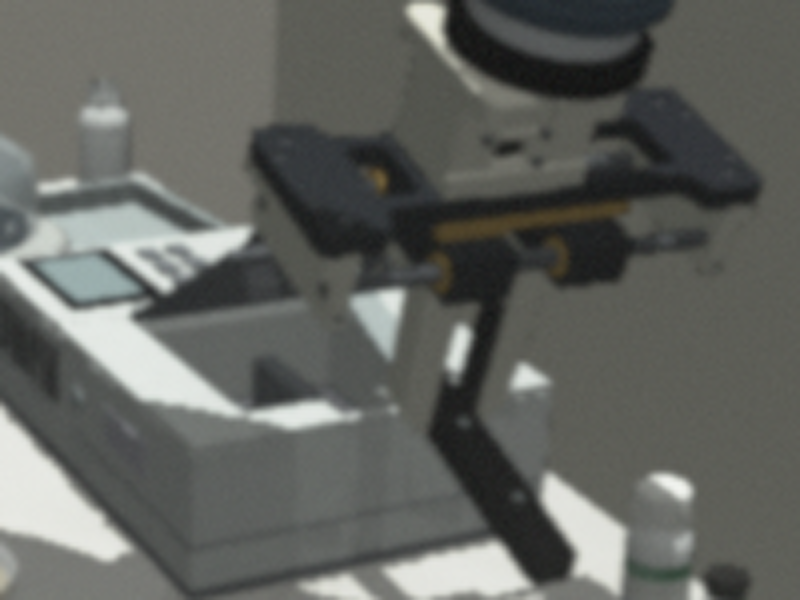

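Request:
{"fn": "send_rows", "kwargs": {
  "moves": [
    [10,[0,0.25,0.25],[0.4,0,0]],
    [10,[0,0.51,0.55],[0.4,0,0]],
    [10,[0,0.81,0.82],[0.4,0,0]],
    [10,[0,1.15,1.04],[0.4,0,0]],
    [10,[0,1.51,1.2],[0.4,0,0]],
    [10,[0,1.84,1.5],[-0.4,0,0]],
    [10,[0,2.18,1.75],[-1.2,0,0]],
    [10,[0,2.55,1.94],[-2,0,0]],
    [10,[0,2.55,1.94],[-2,0,0]]
  ]
}}

```text
time: 8.05
tool_pos: [0.5063, -0.165, 0.1787]
orientation: [3.138, -0.138, 1.576]
force: [-0.1, 0.4, 0.1]
finger_gap: 0.203
grasp_force: 60.0
```

```bash
python3 - <<'E'
from sw import *
s=observe();print(s['force'],s['moment'],s['joint_positions'])
wp([104,108,110],[4,0,0])
E
```

```text
[-0.09  0.41  0.07] [-0.07 -0.03 -0.01] [-0.61  0.29  1.6   0.12  1.33 -0.64]
104 4 [-0.01  0.28  0.08] [-0.78  0.04 -0.06]
108 0 [-0.01  0.46  0.23] [-1.58  0.04 -0.06]
110 0 [-0.01  0.56  0.2 ] [-1.58  0.04 -0.06]
```

Request:
{"fn": "send_rows", "kwargs": {
  "moves": [
    [10,[0,0.2,0.05],[-0.6,0,0]],
    [10,[0,0.35,0.12],[-1.2,0,0]],
    [10,[0,0.45,0.2],[-1.6,0,0]],
    [10,[0,0.45,0.2],[-1.6,0,0]]
  ]
}}

```text
time: 8.45
tool_pos: [0.5059, -0.1497, 0.1846]
orientation: [3.141, -0.001, 1.574]
force: [-0.6, -0.5, -1.0]
finger_gap: 0.208
grasp_force: 60.0
```

```bash
python3 - <<'E'
from sw import *; import cv2
s=observe();print(s['force'],s['moment'])
b=optics.read_camera('scene'); cv2.imwrite('pics/sc5.png',b[:,:,::-1])
a=cv2.imread('pics/scene0.png')[:,:,::-1]
# predicted open-cover corners at angle th
for th in (95,107,114):
    t=np.radians(th); print(th,[proj('scene',[x,-.067-.13*np.cos(t),.078+.13*np.sin(t)]).round() for x in (.452,.562)])
g=cv2.cvtColor(b,cv2.COLOR_RGB2GRAY)
sub=g[170:300:4,230:400:5]
for r,row in zip(range(170,300,4),sub): print(r,' '.join(f'{v:3d}' for v in row))
E
```

```text
[-0.63 -0.5  -1.  ] [-0.03 -0.01 -0.01]
95 [array([294., 211.]), array([334., 190.])]
107 [array([287., 206.]), array([326., 186.])]
114 [array([283., 204.]), array([322., 184.])]
170 167 227 236 236 237 221 215  98 212 226  77  73  71  54  58  83  98  91 113  85   9  73  81  70  73  76  12  47  54  54  73  93  95  93
174 235 238 237 236 233 174  81 165  79 201 205  67  71 207  52  59  85 100  77 113  20  10  17  26  25  10  20  18  54  56  54  60  93  94
178 237 237 238 230 120 100 199 199 201  96 180 190  72 183 127  53  57  93  94  85 112  58  13  11  16  34  82  80  23  59  53  57  83  88
182 236 236 194  85 145 202 203 200 201 198 105 160 179 214 208 175  55  59  86  85  81 114 131 123  83  87  93  78  53  16  43  34  92  90
186 234 150  84 192 205 200 204 203 201 202 199 130 133 194 211 212 170  55  73  83  83  84 111  86  81 107  54  39  47  79  64  93  90  93
190 237 166 202 204 208 207 202 205 204 203 203 203 148 106 193 210 216 157  50  84  84  86  77 117  92  74  21  54  90  88  57  93  92  93
194 235 166 192 193 202 204 207 203 205 202 202 203 201 167 103  64 167  51  11 
[... 2999 characters left out ...]

282 130 131  36 113 131 129 130 237 237 237 238 227  78  81  87  99 134 130 144 229 121 112 196 233 106  85 115  89  93  90  88 230 235 234
286 130 131  47 125 133 128 126 236 237 236 238 237 199  82  82  83 111 131 228 234 230 224 240 238 237 145  85  94  92  82 198 237 236 234
290 132 129  41 129 133 132 129 236 237 236 237 236 237 112  82  79  86 214 237 236 236 229 238 239 134  85  84  87  82 224 237 236 235 235
294 129 127  37 132 129 129 130 236 235 237 232 228 205 159  89  84  75 100 233 237 236 236 233 115  93  85  90  91 231 235 236 236 236 234
298 131 124  34 130 131 133 126 154 148 133 125 131 130 129 126  81  75  80 107 237 235 230 114  94  92  78  94 234 238 236 236 235 233 234
```

Request:
{"fn": "send_rows", "kwargs": {
  "moves": [
    [10,[0,-1.2,0],[0,0,0]],
    [10,[0,-2.4,0],[0,0,0]],
    [10,[0,-3.5,0],[0,0,-1.6]],
    [10,[-0.5,-4.4,0],[0,0,-3.2]],
    [10,[-1.2,-4.68,0],[0,0,-4.8]],
    [10,[-2.07,-4.68,0],[0,0,-6.4]],
    [10,[-2.07,-4.68,-0.3],[0,0,-8]],
    [10,[-2.07,-4.68,-0.6],[0,0,-9.6]],
    [10,[-2.07,-4.68,-0.9],[0,0,-11.2]],
    [10,[-2.07,-4.68,-1.2],[0,0,-12.8]],
    [10,[-2.07,-4.68,-1.5],[0,0,-14.4]],
    [10,[-2.07,-4.68,-1.6],[0,0,-16]]
  ]
}}

```text
time: 9.7
tool_pos: [0.422, -0.3381, 0.1182]
orientation: [-3.138, 0.001, 0.168]
force: [-0.2, 0.5, -0.6]
finger_gap: 0.206
grasp_force: 60.0
```

```bash
cat > st.py <<'E'
from h import *
import sys
np.set_printoptions(precision=3,suppress=True)
def st(T,yaw):
    s=observe(); Rt=R.from_euler('xyz',[np.pi,0,yaw])
    print(s['time'],s['tool_pos'],'shift',(np.array(T)-s['tool_pos'])/.04,'turn',(Rt*R.from_euler('xyz',s['orientation']).inv()).as_rotvec(degrees=True)/5,s['force'],s['joint_positions'])
if __name__=='__main__': a=list(map(float,sys.argv[1:])); st(a[:3],a[3])
E
python3 st.py .423 -.337 .0075 .026; python3 - <<'E'
from h import *; import cv2
b=optics.read_camera('scene'); g=cv2.cvtColor(b,cv2.COLOR_RGB2GRAY)
for r in range(178,232,4): print(r,g[r,276:360:3])
# is wrist knife straight? handle/tip in the wrist picture
c=cam('wrist'); im=optics.read_camera('wrist'); g=cv2.cvtColor(im,cv2.COLOR_RGB2GRAY)
s=observe(); M=tcpR().as_matrix()
print('tip pred',proj('wrist',s['tool_pos']+M@[.1093,0,-.0014],c))
for r in range(0,240,8): print(r,g[r,280:360:3])
E
```

```text
9.7 [ 0.422 -0.338  0.118] shift [ 0.024  0.028 -2.767] turn [-0.043 -0.016 -1.628] [-0.237  0.456 -0.65 ] [-0.883  0.333  1.694  0.001  1.119  0.52 ]
178 [53 50 47 53 51 50 52 47 46 50 50 50 54 48 50 48 52 51 51 51 50 47 52 51
 52 49 47 47]
182 [50 49 52 54 51 51 52 49 52 50 50 51 52 54 48 49 47 55 50 53 53 53 46 48
 52 51 51 48]
186 [169  79  47  51  50  49  48  49  49  50  50  51  54  52  54  46  53  48
  50  49  50  49  49  53  50  51  50  49]
190 [205 203 190 125  57  53  53  49  53  50  52  54  49  51  52  50  47  52
  53  52  49  52  44  51  48  50  53  54]
194 [203 202 203 201 197 151  75  54  48  49  48  51  51  50  50  51  49  49
  51  48  48  48  47  50  48  48  50  48]
198 [203 205 204 206 202 201 194 124  62  53  48  47  55  50  49  51  51  49
  49  53  49  50  47  50  51  50  50  53]
202 [198 202 201 204 193 134  89 118 114  75  64  54  48  49  49  51  49  52
  50  50  49  51  49  52  52  50  53  52]
206 [200 199 193 130  82 113  92  78  76  77  78  75  74  54  50  50  49  49
  47  46  47  51  50  50  50  52  49  49]
210 [186 111  96 192  84  76  73  92 108  78  75  76 
[... 3432 characters left out ...]
0 200 200]
192 [106 107 105 107 107 106 106 101  84  78 176 176 177 178 177 173 177 180
  95 189 188 104 140 201 201 200 202]
200 [105 105 106 107 106 106 107 100  86  83  88 174 175 176 177 172 174 178
 100 106 106 107 107 107 106 107 108]
208 [102 104 104 105 105 106 107 108  86  82  85  81 162 175 173 170 174 177
 101 106 107 107 106 107 107 107 106]
216 [100 101 102 103 105 105 106 107  85  82  84  84  84  83 159 170 172 174
 101 107 106 106 142 203 204 202 201]
224 [ 99 100 101 101 102 103 104 106  85  83  83  84  84  85  87 156 173 174
 102 106 107 106 109 202 202 203 201]
232 [ 99  98  99 100 102 101 102 104  86  81  83  83  83  85  83  81  82  84
 108 106 106 108 101 202 201 201 201]
```

Request:
{"fn": "send_rows", "kwargs": {
  "moves": [
    [10,[0.02,0.03,-1.0],[0,0,-1.6]],
    [10,[0.02,0.03,-1.9],[0,0,-1.6]],
    [10,[0.02,0.03,-2.5],[0,0,-1.6]],
    [10,[0.02,0.03,-2.7],[0,0,-1.6]],
    [10,[0.02,0.03,-2.73],[0,0,-1.6]],
    [10,[0.02,0.03,-2.73],[0,0,-1.6]],
    [10,[0.02,0.03,-2.73],[0,0,-1.6]]
  ]
}}

```text
time: 10.5
tool_pos: [0.4248, -0.3383, 0.0126]
orientation: [3.139, -0.002, 0.036]
force: [1.0, 0.2, -1.4]
finger_gap: 0.209
grasp_force: 60.0
```

Request:
{"fn": "send_rows", "kwargs": {
  "moves": [
    [10,[0,0,-0.05],[0,0,0]],
    [10,[0,0,-0.1],[0,0,0]],
    [10,[0,0,-0.1],[0,0,0]]
  ]
}}

```text
time: 10.8
tool_pos: [0.424, -0.3371, 0.0072]
orientation: [3.141, -0.0, 0.036]
force: [-0.0, -0.4, -1.0]
finger_gap: 0.208
grasp_force: 60.0
```

Request:
{"fn": "send_rows", "kwargs": {
  "moves": [
    [10,[0,0,-0.03],[0,0,0]],
    [10,[0,0,-0.05],[0,0,0]],
    [10,[0,0,-0.05],[0,0,0]]
  ]
}}

```text
time: 11.1
tool_pos: [0.4241, -0.3372, 0.0065]
orientation: [3.141, -0.0, 0.036]
force: [-2.3, 2.2, 12.2]
finger_gap: 0.208
grasp_force: 60.0
```

Request:
{"fn": "send_rows", "kwargs": {
  "moves": [
    [10,[0,0,0.03],[0,0,0]],
    [45,[0,0,0.03],[0,0,0]],
    [45,[0,0,0.03],[0,0,0]],
    [45,[0,0,0.03],[0,0,0]],
    [45,[0,0,0.03],[0,0,0]],
    [45,[0,0,0.5],[0,0,0]],
    [45,[0,0,1.5],[0,0,0]],
    [45,[0,0,2.7],[0,0,0]],
    [45,[0,0,3.9],[0,0,1.7]],
    [45,[0,0,4.8],[0,0,3.4]],
    [45,[0,0,4.8],[0,0,5]],
    [45,[0,0,4.8],[0,0,6.7]]
  ]
}}

```text
time: 12.3
tool_pos: [0.4246, -0.3378, 0.1989]
orientation: [3.137, -0.0, 0.626]
force: [-0.0, 0.5, -0.7]
finger_gap: 0.448
grasp_force: 0.0
```

```bash
python3 st.py .506 -.135 .20 1.571; python3 - <<'E'
from h import *; import cv2
im=optics.read_camera('side'); g=cv2.cvtColor(im,cv2.COLOR_RGB2GRAY); a=cv2.cvtColor(cv2.imread('pics/side0.png'),cv2.COLOR_BGR2GRAY)
for n,(u0,u1,v0,v1) in dict(knife=(275,410,315,365),bottles=(410,455,270,340)).items():
    d=cv2.absdiff(g,a)[v0:v1,u0:u1]; print(n,(d>40).sum(),np.argwhere(d>40).mean(0) if (d>40).any() else '')
    t=a[v0:v1,u0:u1]; m=cv2.matchTemplate(g[v0-12:v1+12,u0-12:u1+12],t,cv2.TM_CCOEFF_NORMED); print(cv2.minMaxLoc(m))
E
```

```text
12.3 [ 0.425 -0.338  0.199] shift [2.035 5.07  0.028] turn [ 0.021  0.044 10.825] [-0.022  0.491 -0.684] [-0.878  0.257  1.587 -0.     1.294  0.067]
knife 3014 [22.96615793 56.5331785 ]
(-0.10297262668609619, 0.7300100326538086, (24, 24), (13, 12))
bottles 0 
(0.4312953054904938, 0.9994937777519226, (19, 3), (12, 12))
```

Request:
{"fn": "send_rows", "kwargs": {
  "moves": [
    [45,[0.5,1.2,0],[0,0,1.6]],
    [45,[1,2.3,0],[0,0,3.2]],
    [45,[1.5,3.4,0],[0,0,4.8]],
    [45,[2.04,4.4,0],[0,0,6.4]],
    [45,[2.04,5.07,0],[0,0,8]],
    [45,[2.04,5.07,0],[0,0,9.6]],
    [45,[2.04,5.07,0],[0,0,10.8]],
    [45,[2.04,5.07,0],[0,0,10.8]],
    [45,[2.04,5.07,0],[0,0,10.8]]
  ]
}}

```text
time: 13.25
tool_pos: [0.5055, -0.1344, 0.1967]
orientation: [-3.142, -0.0, 1.558]
force: [0.2, -0.3, -0.7]
finger_gap: 0.452
grasp_force: 0.0
```

```bash
cat > tray.py <<'E'
from h import *; import cv2
from scipy.optimize import minimize
from scipy.ndimage import map_coordinates
def fit(n,im,c,x0,hx=.0675,hy=.085,z=.018):
    g=cv2.GaussianBlur(cv2.cvtColor(im,cv2.COLOR_RGB2GRAY),(3,3),0); e=cv2.Canny(g,40,100)
    dt=np.minimum(cv2.distanceTransform(255-e,cv2.DIST_L2,5),8)
    t=np.linspace(-1,1,40); P=np.r_[np.c_[t*hx,0*t-hy],np.c_[t*hx,0*t+hy],np.c_[0*t-hx,t*hy],np.c_[0*t+hx,t*hy]]
    def f(q):
        a=q[2]; X=np.c_[q[0]+P[:,0]*np.cos(a)-P[:,1]*np.sin(a),q[1]+P[:,0]*np.sin(a)+P[:,1]*np.cos(a),np.full(len(P),z)]
        uv=np.array([proj(n,p,c) for p in X])
        d=map_coordinates(dt,[uv[:,1],uv[:,0]],order=1,cval=8); return (d).mean()
    best=min((minimize(f,[x0[0]+dx,x0[1]+dy,x0[2]],method='Nelder-Mead',options=dict(initial_simplex=np.array([[x0[0]+dx,x0[1]+dy,x0[2]],[x0[0]+dx+.006,x0[1]+dy,x0[2]],[x0[0]+dx,x0[1]+dy+.006,x0[2]],[x0[0]+dx,x0[1]+dy,x0[2]+.04]]))) for dx in(-.008,0,.008) for dy in (-.012,0,.012)),key=lambda r:r.fun)
    return best.x,best.fun
E
python3 - <<'E'
from tray import *
im=cv2.imread('pics/scene0.png')[:,:,::-1].copy(); print(fit('scene',im,cam('scene'),[.549,.22,.119]))
E
python3 st.py .506 -.1345 .039 1.571
```

```text
(array([0.54615971, 0.21448373, 0.11908619]), np.float64(0.5589750409126282))
13.25 [ 0.505 -0.134  0.197] shift [ 0.013 -0.003 -3.944] turn [-0.002 -0.     0.145] [ 0.233 -0.252 -0.689] [-0.473  0.226  1.633  0.     1.282 -0.461]
```

Request:
{"fn": "send_rows", "kwargs": {
  "moves": [
    [45,[0.01,0,-1],[0,0,0.15]],
    [45,[0.01,0,-2],[0,0,0.15]],
    [45,[0.01,0,-2.8],[0,0,0.15]],
    [45,[0.01,0,-3.3],[0,0,0.15]],
    [45,[0.01,0,-3.6],[0,0,0.15]],
    [45,[0.01,0,-3.8],[0,0,0.15]],
    [45,[0.01,0,-3.9],[0,0,0.15]],
    [45,[0.01,0,-3.9],[0,0,0.15]],
    [45,[0.01,0,-3.9],[0,0,0.15]]
  ]
}}

```text
time: 14.15
tool_pos: [0.5067, -0.1347, 0.0419]
orientation: [3.14, 0.001, 1.576]
force: [-0.6, 0.3, -0.8]
finger_gap: 0.449
grasp_force: 0.0
```

Request:
{"fn": "send_rows", "kwargs": {
  "moves": [
    [5,[0,0,0],[0,0,0]],
    [5,[0,0,0],[0,0,0]],
    [5,[0,0,0],[0,0,0]],
    [5,[0,0,0],[0,0,0]],
    [5,[0,0,0],[0,0,0]],
    [5,[0,0,0],[0,0,0]],
    [5,[0,0,0],[0,0,0]]
  ],
  "squeeze": 30
}}

```text
time: 14.85
tool_pos: [0.5054, -0.1343, 0.0411]
orientation: [-3.141, -0.0, 1.576]
force: [-4.2, 0.2, 5.6]
finger_gap: 0.125
grasp_force: 30.0
```

Request:
{"fn": "send_rows", "kwargs": {
  "moves": [
    [5,[0,0,0.2],[0,0,0]],
    [5,[0,0,0.6],[0,0,0]],
    [5,[0,0,1.2],[0,0,0]],
    [5,[0,0,2],[0,0,0]],
    [5,[0,0,3],[0,0,0]],
    [5,[0,0,4],[0,0,0]],
    [5,[0,0,5],[0,0,0]],
    [5,[0,0,5.6],[0,0,0]],
    [5,[0,0,6],[0,0,0]],
    [5,[0,0,6],[0,0,0]]
  ]
}}

```text
time: 15.85
tool_pos: [0.5076, -0.1349, 0.2839]
orientation: [3.135, 0.003, 1.576]
force: [1.4, 0.2, -1.5]
finger_gap: 0.127
grasp_force: 30.0
```

```bash
python3 st.py .55 .11 .28 1.69
```

```text
15.85 [ 0.508 -0.135  0.284] shift [ 1.061  6.122 -0.099] turn [0.026 0.074 1.305] [ 1.368  0.156 -1.539] [-0.473  0.173  1.486  0.001  1.476 -0.478]
```

Request:
{"fn": "send_rows", "kwargs": {
  "moves": [
    [5,[0.1,0.6,0],[0,0,0.2]],
    [5,[0.3,1.5,0],[0,0,0.4]],
    [5,[0.5,2.5,0],[0,0,0.6]],
    [5,[0.7,3.5,0],[0,0,0.8]],
    [5,[0.9,4.5,0],[0,0,1]],
    [5,[1.06,5.5,0],[0,0,1.2]],
    [5,[1.06,6.1,0],[0,0,1.3]],
    [5,[1.06,6.1,0],[0,0,1.3]],
    [5,[1.06,6.1,0],[0,0,1.3]]
  ]
}}

```text
time: 16.75
tool_pos: [0.548, 0.1099, 0.2797]
orientation: [-3.14, 0.0, 1.691]
force: [0.5, -1.1, -1.9]
finger_gap: 0.123
grasp_force: 30.0
```

```bash
python3 - <<'E'
from tray import *
c=cam('wrist'); im=optics.read_camera('wrist'); cv2.imwrite('pics/w6.png',im[:,:,::-1])
print([proj('wrist',[.546+x,.2145+y,.018],c).round() for x in(-.0675,.0675) for y in (-.085,.085)])
print(fit('wrist',im,c,[.549,.22,.119]))
b=optics.read_camera('side'); cs=cam('side'); cv2.imwrite('pics/s6.png',b[:,:,::-1])
for th in (95,108): 
    t=np.radians(th); print(th,[proj('side',[x,-.067-.13*np.cos(t),.078+.13*np.sin(t)],cs).round() for x in (.452,.562)])
g=cv2.cvtColor(b,cv2.COLOR_RGB2GRAY)
for r in range(150,230,4): print(r,g[r,270:370:4])
E
python3 st.py .546 .2145 .28 1.69
```

```text
[array([265., 181.]), array([277.,  32.]), array([369., 194.]), array([393.,  48.])]
(array([0.55302016, 0.22793703, 0.11776861]), np.float64(1.4363071918487549))
95 [array([291., 170.]), array([343., 166.])]
108 [array([285., 170.]), array([337., 166.])]
150 [104 103 104 105 104 103 104 102 103 103 104 103 104 104 104  87  82  84
  82  84  84  83  84  83  84]
154 [104 104 105 102 104 103 103 103 103 104 104 103 103 103 102  84  84  85
  84  84  84  85  82  84  83]
158 [104 104 103 103 105 103 104 104 103 103 104 104 102 103 103  87  84  82
  82  83  83  82  82  84  84]
162 [105 103 104 103 104 104 104 104 103 103 105 103 106 105 104  85  84  85
  83  84  83  84  84  84  84]
166 [104 103 102 104 105 102 102 103 105 103 103 104 101 102 102  83  81  84
  83  84  83  83  84  83  85]
170 [104 104 105 103  94  95  84  81  80  74  76  74  73  74  73  76  73  85
  83  85  83  84  87  83  82]
174 [104 103 105 104  70  74  75  72  75  76  72  72  72  75  72  76  73  84
  86  84  85  84  85  85  85]
178 [104 105 104 104  75  72  66  71  72  74  73  75  74  75  53  57  72  82
  83  82  86  84  
[... 720 characters left out ...]
72  73  74
  84  84  85  86  84  87  87]
210 [79 76 77 75 84 73 72 73 74 75 75 72 75 73 74 74 75 74 84 86 87 84 85 85
 85]
214 [144 158 170 175 175  88  73  76  75  71  72  72  73  76  75  72  73  73
  84  85  85  85  85  82  85]
218 [187 185 177 176 178 104  71  74  74  76  76  73  74  74  74  75  75  75
  85  86  85  88  86  86  86]
222 [185 165 163 150 126 137  73  74  73  75  75  75  73  75  74  74  75  74
 189 137  85  86  87  85  85]
226 [127 152 154 153 142  54  74  73  74  73  74  76  74  78  75  75  73  79
 191 212 186  97  87  87  87]
16.85 [0.548 0.109 0.28 ] shift [-0.056  2.644 -0.007] turn [ 0.006 -0.006  0.016] [ 0.575  0.142 -2.06 ] [-0.003  0.242  1.407 -0.001  1.493 -0.121]
```

```bash
python3 - <<'E'
from h import *
np.set_printoptions(precision=3,suppress=True)
for n,l,u,v in [("side","basefront",230,252),("scene","basefront",240,260)]: print(n,l,bp(n,u,v,0))
B=np.array([.41,.14])
for z in (.04,.08,.12,.16,.2): print(z,proj('side',[.41,.14,z]),proj('scene',[.41,.14,z]),proj('side',[.459,.19,z]),proj('scene',[.459,.19,z]))
E
```

```text
side basefront [0.366 0.085 0.   ]
scene basefront [0.358 0.062 0.   ]
0.04 [241.884 224.491] [239.49  222.854] [255.657 215.604] [245.293 204.693]
0.08 [241.342 207.765] [237.57  211.862] [255.309 199.616] [243.589 193.689]
0.12 [240.786 190.607] [235.55  200.298] [254.953 183.236] [241.8   182.136]
0.16 [240.215 172.998] [233.422 188.117] [254.588 166.449] [239.92  169.991]
0.2 [239.629 154.922] [231.177 175.268] [254.213 149.239] [237.941 157.209]
```

Request:
{"fn": "send_rows", "kwargs": {
  "moves": [
    [5,[0.1,1,0],[0,0,0]],
    [5,[0.2,2,0],[0,0,0]],
    [5,[0.25,2.8,0],[0,0,0]],
    [5,[0.25,3.15,-0.3],[0,0,0]],
    [5,[0.25,3.15,-1.2],[0,0,0]],
    [5,[0.25,3.15,-2.2],[0,0,0]],
    [5,[0.25,3.15,-3.2],[0,0,0]],
    [5,[0.25,3.15,-4],[0,0,0]],
    [5,[0.25,3.15,-4.5],[0,0,0]],
    [5,[0.25,3.15,-4.9],[0,0,0]],
    [5,[0.25,3.15,-5],[0,0,0]],
    [5,[0.25,3.15,-5],[0,0,0]]
  ]
}}

```text
time: 18.05
tool_pos: [0.558, 0.2343, 0.0801]
orientation: [-3.14, 0.001, 1.688]
force: [-0.1, -0.3, -1.8]
finger_gap: 0.129
grasp_force: 30.0
```

```bash
python3 - <<'E'
from tray import *
c=cam('wrist'); im=optics.read_camera('wrist')
print(fit('wrist',im,c,[.553,.227,.118]), [proj('wrist',[.553+x,.227+y,.018],c).round() for x in(-.0675,.0675) for y in (-.085,.085)])
E
python3 st.py .558 .235 .033 1.69
```

```text
(array([0.55305313, 0.22785424, 0.11547747]), np.float64(3.0310349464416504)) [array([213., 351.]), array([221., 129.]), array([380., 368.]), array([423., 154.])]
18.1 [0.559 0.235 0.081] shift [-0.017  0.008 -1.204] turn [0.003 0.006 0.02 ] [-0.523 -0.086 -2.007] [ 0.214  0.476  1.571 -0.     1.094  0.097]
```

Request:
{"fn": "send_rows", "kwargs": {
  "moves": [
    [5,[-0.1,0,-0.4],[0,0,0]],
    [5,[-0.1,0,-0.8],[0,0,0]],
    [5,[-0.1,0,-1],[0,0,0]],
    [5,[-0.1,0,-1.08],[0,0,0]],
    [5,[-0.1,0,-1.12],[0,0,0]],
    [5,[-0.1,0,-1.12],[0,0,0]]
  ]
}}

```text
time: 18.7
tool_pos: [0.555, 0.2357, 0.0369]
orientation: [3.14, 0.0, 1.689]
force: [-0.7, 0.1, -2.6]
finger_gap: 0.125
grasp_force: 30.0
```

Request:
{"fn": "send_rows", "kwargs": {
  "moves": [
    [5,[0,0,-0.03],[0,0,0]],
    [5,[0,0,-0.06],[0,0,0]],
    [5,[0,0,-0.06],[0,0,0]]
  ]
}}

```text
time: 19.0
tool_pos: [0.5544, 0.2356, 0.0339]
orientation: [3.141, 0.0, 1.689]
force: [-0.3, -0.2, -1.4]
finger_gap: 0.128
grasp_force: 30.0
```

Request:
{"fn": "send_rows", "kwargs": {
  "moves": [
    [5,[0,0,-0.03],[0,0,0]],
    [5,[0,0,-0.06],[0,0,0]],
    [5,[0,0,-0.06],[0,0,0]]
  ]
}}

```text
time: 19.3
tool_pos: [0.5546, 0.2357, 0.0331]
orientation: [3.14, 0.0, 1.69]
force: [-3.9, -1.1, 8.9]
finger_gap: 0.125
grasp_force: 30.0
```

Request:
{"fn": "send_rows", "kwargs": {
  "moves": [
    [5,[0,0,0.02],[0,0,0]],
    [35,[0,0,0.02],[0,0,0]],
    [35,[0,0,0.02],[0,0,0]],
    [35,[0,0,0.02],[0,0,0]],
    [35,[0,0,0.02],[0,0,0]],
    [35,[0,0,0.3],[0,0,0]],
    [35,[0,0,1],[0,0,0]],
    [35,[0,0,2],[0,0,0]],
    [35,[0,0,3.2],[0,0,0]],
    [35,[0,0,4.4],[0,0,0]],
    [35,[0,0,5],[0,0,0]],
    [35,[0,0,5],[0,0,0]]
  ]
}}

```text
time: 20.5
tool_pos: [0.5568, 0.2362, 0.2375]
orientation: [3.131, -0.001, 1.69]
force: [-1.3, -0.1, 0.0]
finger_gap: 0.351
grasp_force: 0.0
```

```bash
python3 - <<'E'
from tray import *
s=observe(); print(s['tool_pos'],s['finger_gap'],s['force'])
c=cam('wrist'); im=optics.read_camera('wrist'); cv2.imwrite('pics/w7.png',im[:,:,::-1])
print(fit('wrist',im,c,[.554,.228,.118]))
print(fit('wrist',im,c,[.554,.232,.118],.045,.044,.026))
g=cv2.cvtColor(optics.read_camera('side'),cv2.COLOR_RGB2GRAY); a=cv2.cvtColor(cv2.imread('pics/side0.png'),cv2.COLOR_BGR2GRAY)
p=cv2.cvtColor(cv2.imread('pics/s6.png'),cv2.COLOR_BGR2GRAY)
for n,r,(u0,u1,v0,v1) in [('knife',a,(275,410,315,365)),('bottles',a,(410,455,270,340)),('cover vs earlier',p,(275,345,165,225))]:
    m=cv2.matchTemplate(g[v0-12:v1+12,u0-12:u1+12],r[v0:v1,u0:u1],cv2.TM_CCOEFF_NORMED); print(n,cv2.minMaxLoc(m)[1::2],(cv2.absdiff(g,r)[v0:v1,u0:u1]>40).sum())
E
```

```text
[0.5568008  0.2362483  0.23753478] 0.35145174943638474 [-1.33013259 -0.14776522  0.00755354]
(array([ 0.56761843,  0.23603193, -0.01770004]), np.float64(2.581784248352051))
(array([0.56300074, 0.23833983, 0.11704647]), np.float64(0.5409947633743286))
knife (0.9965391159057617, (13, 12)) 61
bottles (0.9996678829193115, (12, 12)) 0
cover vs earlier (0.833742618560791, (12, 12)) 141
```

```bash
python3 -c "
from bench import ctrl
print(ctrl.hand_in())"
```

```text
the job is handed in; nothing more can be done
None
```

I handed the job in at about 20.6 s on the robot's clock. The cover is open at about 108°, the knife is flat on the bench where it started, the canister is flat in the tray, and the bottle and vial have not moved, going by image measurements and contact forces since my picture views were used up.

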